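# Gauge the plate depth in a kitchen press

### The job

Find how deep the hidden plate stands inside the covered press tub: push the depth gauge's probe down by its wooden grip until its tip rests on the plate, and let go without pulling it up again. Then swing the lock lever all the way round to its stop so that the gauge keeps that reading. Feel for the plate gently, it must not be pressed hard, and leave the bowl, shaker and garlic round the tub where they are.

Things in the scene. Friction and masses are not known exactly. Their poses are not given: they have to be found in the camera images.
- press_tub: Upright round steel tub, 128 mm across the rim, 100 mm high, fixed to the worktop; origin at the centre of its underside, z up. A steel plate lies hidden in it at an unknown height, its top 44 to 76 mm below the rim. The plate sits on a spring of about 3 N per mm; the probe must touch it, and the contact force must never pass 12 N.
- depth_gauge: Depth gauge fixed on the tub: an aluminium cover disc, 132 mm across, 8 mm thick, that closes the tub, with a low yoke on top; origin on the tub's axis at the rim (100 mm above the tub's origin), x, y, z axes as the tub's. A vertical 8 mm rod, the probe, slides through its centre.
- probe_grip (a point): Centre of the probe's pale wooden grip, an upright cylinder 24 mm across and 30 mm high on the top of the rod, on the tub's axis. 115 mm above the cover's underside with the probe fully up. Under it nothing stands higher than 30 mm over the cover's underside (yoke, pivot pin and lever arm). The probe only moves straight up and down.
- probe (a joint): Travel of the probe in m: 0 fully up, grows as it goes down, at most 0.075. It meets the plate somewhere between 0.025 and 0.060. It weighs about 120 g and its slide rubs with about 4 N, so about 3 N pushes it down before it meets the plate, and it stays where it is left, still resting on the plate with up to 5 N, as long as it was not drawn up.
- lock_peg (a point): Point on the axis of the upright pale wooden peg at the end of the lock lever, 12 mm across and 53 mm high; this point is 29 mm above the lever arm's middle plane and 25 mm below the peg's top, 90 mm from the lever's pivot, 152 mm above the tub's underside.
- lock_pivot (a point): Point on the lever's vertical pivot axis, 14.5 mm from the tub's axis on the -x side of the gauge, 150 mm above the tub's underside.
- lock_lever (a joint): Angle of the lock lever in rad: 0 unlocked, the arm points to the gauge's +y; it grows as the lever turns anticlockwise seen from above, to the stop at 1.57, where the arm points to the gauge's -x. It turns with about 1 N at the peg; past about 1.0 a cam on the lever bears on the rod and clamps it, which takes up to about 5 N at the peg. Locked above 1.35.
- katori_1: Small steel bowl, 72 mm across, 34 mm high, loose beside the tub; origin at the centre of its underside. Leave it.
- salt_shaker: White shaker, 43 mm across, 105 mm high, loose beside the tub; origin at the centre of its underside. Leave it.
- garlic_a: Garlic bulb, 52 mm, loose beside the tub; origin at the centre of its underside. Leave it.
Things that resemble listed ones, but are neither listed nor needed, are in the scene too. Leave any purple look-alike of the press_tub alone.

How it is judged:
By the outcome, as a careful person would: the job done as asked, in the order asked, and still so for the second after the job is handed in, with the robot touching nothing.
It also fails if it takes over 48 s, if anything falls off the work surface, if the arm or the gripper's body presses on something with over 40 N, if the wrist force passes 120 N, or if a joint passes its speed limit or range.

### The arm

A 7-joint arm with a two-finger parallel gripper is mounted at the origin on a cart in front of the work surface, level with it; the furniture and walls round the work are solid. World frame = base frame: x ahead of the robot, y to its left, z up, the work surface at z = 0. Lengths are in m, angles in rad, forces in N, time in s.
With the tool pointing down it reaches from about 0.4 to 0.875 m from the base axis. Payload 4.4 kg.
Tool frame: the origin (TCP) lies at the centre of the arm's flange, where the gripper is bolted on; the fingertips stand 173 mm ahead of it and the grasp point (between the pads) lies 155 mm ahead of it; z points along the fingers, y is the line along which they close (so a half turn about z gives the same grasp; the last joint's range is limited). The gripper opens to 85 mm and grips with 20 to 120 N. Pads are 22 mm wide; open, the fingers measure 114 mm over their backs; the gripper's body (76 mm by 85 mm) begins 54 mm behind the grasp point. The pads swing forward as they close: fully open they stand 13 mm farther back than shut.
Start: joints at [1.134, 0.628, 0.038, 1.517, -0.027, 0.996, -0.02], TCP at [0.236, -0.606, 0.405] pointing down, gripper open.
Joint ranges: [-3.06, 3.06], [-0.37, 2.12], [-1.25, 1.32], [0.18, 2.47], [-1.1, 4.24], [0.23, 1.98], [-2.94, 2.94]. Speed limits (rad/s): [2.57, 2.57, 3.14, 3.14, 3.14, 3.14, 3.14].

### API

Orientations are given as [roll, pitch, yaw] about the fixed x, y, z axes, in that order (R = Rz(yaw) Ry(pitch) Rx(roll)).
In Python, from cell import ctrl, optics, read_time, read_q, read_dq, read_effort, read_tcp_pos, read_tcp_rot, read_force, read_moment, read_finger_gap, read_grip_force gives the robot as it stands. Calls block until the motion is done:
- ctrl.goto(position, orientation): joint-space move of the TCP to a pose.
- ctrl.movel(position, rot=None, rate=0.15): straight line of the TCP; rot=None keeps the orientation; rate is the mean speed in m/s.
- ctrl.movej(angles): joint-space move.
- ctrl.gripper_to(opening, effort=None): opening from 0.0 (shut) to 1.0 (fully open); effort is the grip in N (None keeps the last); returns when the fingers have stopped.
- ctrl.sleep(seconds).
- ctrl.inverse_kinematics(position, orientation): joint angles nearest the present ones, or None.
- optics.grab_frame(name): name is "scene" or "side" or "wrist"; returns the picture (480x640x3 uint8, red, green, blue); there is no depth.
- optics.camera_params(name): a dict with "camera_matrix" (3x3 intrinsics, pixels), "D" ([k1, k2, p1, p2, k3] as OpenCV has them; the pictures are not rectified), "cam_to_world" (4x4, takes a point from camera to world coordinates); the wrist camera has in their place "mount" (4x4, takes a point from camera to tool coordinates, whose origin is the TCP and whose axes are the flange's). Camera axes: x right, y up, looking along -z (the intrinsics and any distortion apply to the point x, -y, -z); pixel columns grow to the right and rows downward; lengths in m; the calibration is good to about 2 mm. A picture is of the moment at which its call begins: read the wrist's pose just before it. camera_params takes no time and is no camera call.
A pose or a line that the arm cannot do raises ctrl.IKError and nothing moves.
- ctrl.sign_off(): hands the job in; it is judged then, once.
Trained networks look in the newest picture that a camera, given by its name, has taken for a name from the list of things; names that differ only in an ending like _2 or _b are one class to them, and where a whole thing is asked for, a point or a joint stands for the part that bears it (a point fixed in the world has none). Each returns a list of dicts, best first, with "conf" (0 to 1); they miss things now and then, are a little off and sometimes report something else, mostly with a low value. They report only what shows in the picture. A call takes as long as a camera call. They do not tell look-alikes from the thing itself.
- optics.masks_of(camera, thing): "mask" (480x640 bool, what is visible of it).
- optics.place_of(camera, thing): "at" ([x, y, z] in m, in the coordinates of the camera as it stood for that picture, good to about 4 mm: a listed point, or the origin of a listed thing).
Readings, each from a call of its own:
- read_time(): time.
- read_q(): joint angles.
- read_dq(): joint speeds.
- read_effort(): joint torques, N m.
- read_tcp_pos(): TCP position.
- read_tcp_rot(): TCP orientation.
- read_force(): force on the tool from outside, world axes, zero at the start.
- read_moment(): the same for the moment, N m.
- read_finger_gap(): opening from 0.0 (shut) to 1.0 (fully open).
- read_grip_force(): force on a finger pad.
Only numpy, scipy, OpenCV 4.12 (cv2) and the standard library are available. Lean on these libraries where they do the work, as an engineer would, in place of code of your own. Each camera call takes 0.05 s, during which the arm holds its last target. There are 200 camera calls.

## Working session

There is one attempt and no reset: what is moved stays moved. The work goes in short steps, each a Python script; the robot and the scene stay as the last script left them, time stands still between calls to the robot, and variables do not carry over. Pictures are saved under pics/ and viewed, at most 10 in all, crops included, and the job is handed in when it is done.

```bash
mkdir -p pics; cat > h.py <<'E'
import numpy as np, cv2
from cell import *
def save(cam,name):
    im=optics.grab_frame(cam); cv2.imwrite(f'pics/{name}.png',im[:,:,::-1]); return im
def places(cam,things):
    P=optics.camera_params(cam)
    out={}
    for t in things:
        r=optics.place_of(cam,t)
        out[t]=[(round(d['conf'],2),(P['cam_to_world']@np.r_[d['at'],1])[:3].round(4)) for d in r]
    return out
def pix(cam,p):
    P=optics.camera_params(cam); T=np.linalg.inv(P['cam_to_world']); c=(T@np.r_[p,1])[:3]*[1,-1,-1]
    return cv2.projectPoints(c[None],np.zeros(3),np.zeros(3),np.array(P['camera_matrix']),np.array(P['D'],float))[0].ravel().round(0)
E
python3 - <<'E'
from h import *
for c in ('scene','side'):
    save(c,c+'1')
    for t,l in places(c,['press_tub','depth_gauge','probe_grip','lock_peg','lock_pivot','katori_1','salt_shaker','garlic_a']).items():
        for cf,p in l: print(c,t,cf,p,pix(c,p))
print(read_time(),read_force(), read_tcp_rot())
E
```

```text
scene press_tub 0.81 [ 0.387  -0.0921  0.0012] [419. 314.]
scene press_tub 0.67 [ 0.5653  0.1079 -0.0053] [292. 305.]
scene press_tub 0.65 [0.3597 0.1944 0.0051] [313. 403.]
scene depth_gauge 0.56 [0.5718 0.1095 0.102 ] [286. 273.]
scene depth_gauge 0.16 [ 0.5459 -0.0521  0.0035] [356. 273.]
scene probe_grip 0.86 [0.5664 0.1088 0.2078] [284. 240.]
scene probe_grip 0.31 [ 0.5448 -0.0547  0.0021] [358. 273.]
scene lock_peg 0.72 [0.5415 0.2009 0.1536] [250. 292.]
scene lock_pivot 0.73 [0.55   0.1074 0.1513] [291. 265.]
scene katori_1 0.93 [ 0.5453 -0.0547  0.0014] [357. 273.]
scene salt_shaker 0.74 [0.6368 0.219  0.0029] [230. 305.]
scene garlic_a 0.67 [ 0.6841  0.081  -0.0014] [273. 262.]
side press_tub 0.88 [ 3.868e-01 -9.930e-02  3.000e-04] [394. 270.]
side press_tub 0.75 [3.575e-01 1.943e-01 3.000e-04] [398. 381.]
side press_tub 0.69 [0.568  0.1063 0.001 ] [287. 325.]
side press_tub 0.51 [ 0.5464 -0.0589  0.0063] [317. 271.]
side depth_gauge 0.83 [0.5681 0.1026 0.1002] [285. 283.]
side probe_grip 0.62 [0.5662 0.1045 0.2055] [282. 234.]
side probe_grip 0.54 [0.5541 0.1118 0.1527] [289. 263.]
side lock_peg 0.73 [0.5407 0.1937 0.153 ] [284. 296.]
side lock_pivot 0.57 [0.5545 0.1091 0.1515] [290. 263.]
side salt_shaker 0.93 [0.6369 0.2127 0.004 ] [232. 362.]
side garlic_a 0.94 [0.6815 0.0871 0.0011] [233. 311.]
side garlic_a 0.56 [0.6356 0.2118 0.0038] [233. 362.]
0.9 [ 0.23585338 -0.08791234 -0.53536744] [ 3.14155992e+00 -2.69250344e-05  3.70776460e-01]
```

```bash
python3 - <<'E'
import cv2
a=cv2.imread('pics/scene1.png');b=cv2.imread('pics/side1.png')
cv2.imwrite('pics/full.png',cv2.resize(a,(800,600)))
c=[cv2.resize(i[190:430,180:460],(400,343)) for i in (a,b)]
cv2.imwrite('pics/crop.png',cv2.hconcat(c))
E
```

```text
(no output)
```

View pics/full.png

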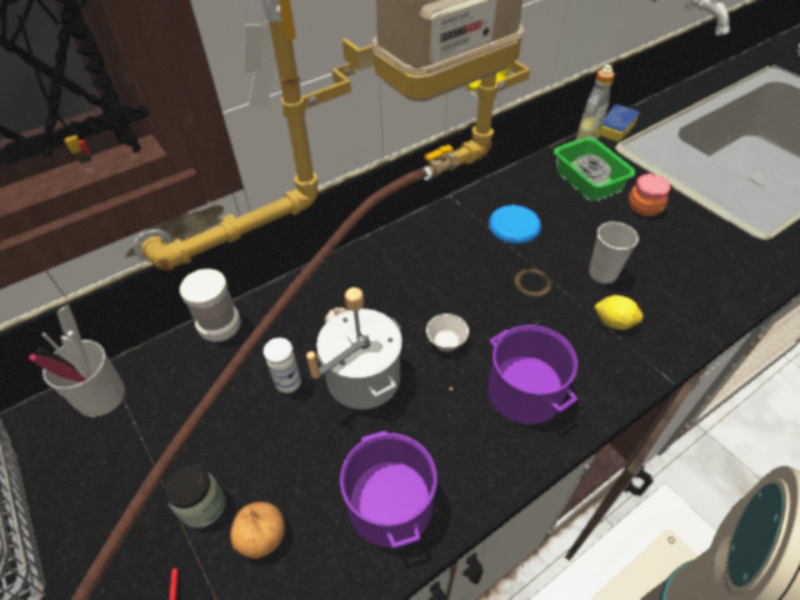

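View pics/crop.png

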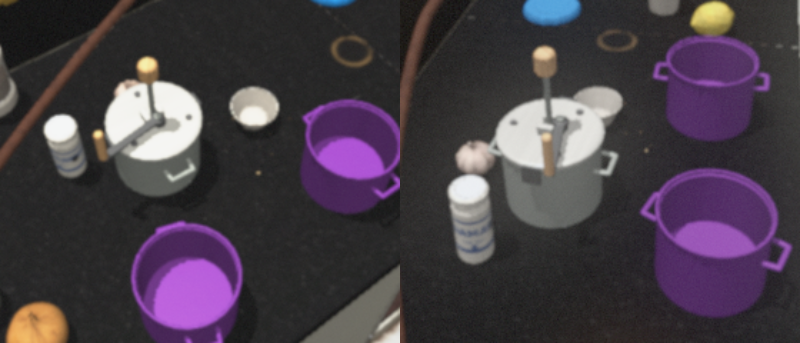

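The real tub is the steel one with the gauge, at scene pixel (288,285). Its look-alikes are two purple open tubs at (425,300) and (311,390), which I leave alone. The grip is at (284,240) and the peg at (250,292), pointing towards the shaker at (227,295). I still need to know where the brown hose hangs.

```bash
python3 - <<'E'
from h import *
for c in('scene','side'):
    P=optics.camera_params(c);print(c,P['cam_to_world'][:3,3])
# plausible poses
for yaw in (-83,97,7,187):
    for p in ((.567,.1065,.42),(.541,.197,.36),(.463,.097,.36)):
        q=ctrl.inverse_kinematics(p,[np.pi,0,np.radians(yaw)]); print(yaw,p,None if q is None else np.round(q,2))
E
```

```text
scene [0.0965591  0.35140365 0.82217889]
side [0.36055226 0.73152493 0.64116419]
-83 (0.567, 0.1065, 0.42) [ 0.38  0.71 -1.06  1.69  0.67  1.15  2.4 ]
-83 (0.541, 0.197, 0.36) [ 0.22  0.79 -1.06  1.76  0.79  1.08  2.14]
-83 (0.463, 0.097, 0.36) [ 0.43  0.65 -1.06  2.03  0.74  0.91  2.22]
97 (0.567, 0.1065, 0.42) [ 0.04  0.53 -0.43  1.7   0.26  0.96 -0.36]
97 (0.541, 0.197, 0.36) [-0.09  0.61 -0.47  1.77  0.36  0.85 -0.61]
97 (0.463, 0.097, 0.36) [ 0.04  0.47 -0.43  2.04  0.3   0.69 -0.46]
7 (0.567, 0.1065, 0.42) [-0.16  0.51 -0.11  1.71  0.07  0.93 -1.75]
7 (0.541, 0.197, 0.36) [-0.35  0.57 -0.07  1.78  0.05  0.79 -1.89]
7 (0.463, 0.097, 0.36) [-0.21  0.45 -0.07  2.04  0.05  0.65 -1.77]
187 (0.567, 0.1065, 0.42) [ 0.25  0.61 -0.79  1.69  0.49  1.04  1.  ]
187 (0.541, 0.197, 0.36) [ 0.09  0.69 -0.8   1.76  0.6   0.95  0.74]
187 (0.463, 0.097, 0.36) [ 0.27  0.55 -0.78  2.03  0.55  0.78  0.85]
```

View pics/side1.png

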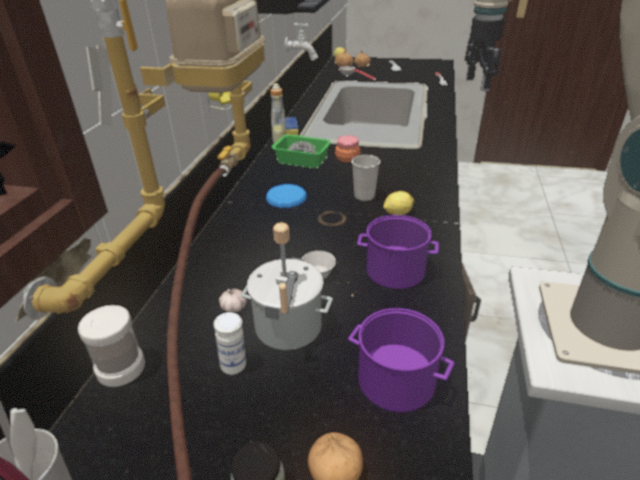

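The side view shows the hose behind the shaker, around (175,360), clear of the work. Next I go to a hover pose and look with the wrist camera.

```bash
cat >> h.py <<'E'
from scipy.spatial.transform import Rotation as Ro
def wplaces(things):
    M=optics.camera_params('wrist')['mount']; T=np.eye(4); T[:3,3]=read_tcp_pos(); T[:3,:3]=Ro.from_euler('xyz',read_tcp_rot()).as_matrix()
    save('wrist','w%d'%(read_time()*10))
    return {t:[(round(d['conf'],2),(T@M@np.r_[d['at'],1])[:3].round(4)) for d in optics.place_of('wrist',t)] for t in things}
def O(deg): return [np.pi,0,np.radians(deg)]
E
python3 - <<'E'
from h import *
print(optics.camera_params('wrist')['mount'].round(3))
ctrl.gripper_to(0.0,40)
ctrl.goto([.567,.1065,.53],O(97))
print(read_time())
for k,v in wplaces(['depth_gauge','probe_grip','lock_peg','lock_pivot']).items(): print(k,v)
print(read_time(),read_force(),read_tcp_pos())
E
ls pics
```

```text
[[ 0.     0.95   0.311  0.08 ]
 [ 1.    -0.001  0.001  0.001]
 [ 0.001  0.311 -0.95   0.03 ]
 [ 0.     0.     0.     1.   ]]
4.4667
depth_gauge [(0.85, array([0.5656, 0.1109, 0.0995])), (0.46, array([ 0.6818,  0.0841, -0.001 ]))]
probe_grip [(0.95, array([0.5682, 0.1071, 0.2107]))]
lock_peg [(0.74, array([0.5482, 0.1997, 0.1545]))]
lock_pivot [(0.83, array([0.5525, 0.1071, 0.1497]))]
4.7167 [-0.38315706  0.00798134  0.51470066] [0.56710102 0.10611709 0.52992925]
crop.png
full.png
scene1.png
side1.png
w44.png
```

```bash
python3 - <<'E'
from h import *
X,Y=.567,.107
def go(tip,rate): ctrl.movel([X,Y,tip+.173],rate=rate)
go(.238,.15); f0=np.mean([read_force()[2] for _ in range(5)]); print('f0',f0,read_time())
go(.212,.06); ctrl.sleep(.1)
F=lambda: np.mean([read_force()[2] for _ in range(3)])-f0
print('push',F(),read_time(),read_tcp_pos())
t=.210; log=[]
while t>.205:
    go(t,.02); log.append((round(t,4),round(F(),2),round(read_time(),2))); t-=.001
    if log[-1][1]>5: break
print(log)
E
```

```text
f0 -0.020073787002007182 5.6583
push -0.7953945845551 6.3417 [0.56674767 0.10691996 0.38479736]
[(0.21, np.float64(-0.87), 6.59), (0.209, np.float64(1.94), 6.84), (0.208, np.float64(1.83), 7.09), (0.207, np.float64(1.76), 7.34), (0.206, np.float64(0.13), 7.59)]
```

```bash
python3 - <<'E'
from h import *
for c in('side','scene'):
    save(c,c+'2')
    for k,v in places(c,['probe_grip']).items(): print(c,k,v)
a=cv2.imread('pics/side2.png')[150:390,180:400];b=cv2.imread('pics/scene2.png')[150:390,180:400]
cv2.imwrite('pics/c2.png',cv2.hconcat([cv2.resize(i,(400,436)) for i in(a,b)]))
print(read_force(),read_tcp_pos(),read_finger_gap())
E
```

```text
side probe_grip [(0.56, array([0.5651, 0.1033, 0.1918]))]
scene probe_grip [(0.61, array([0.5649, 0.107 , 0.1892]))]
[-0.04829604  0.35587942  0.69345588] [0.56714853 0.10704668 0.37887898] -0.0006821659467126266
```

View pics/c2.png

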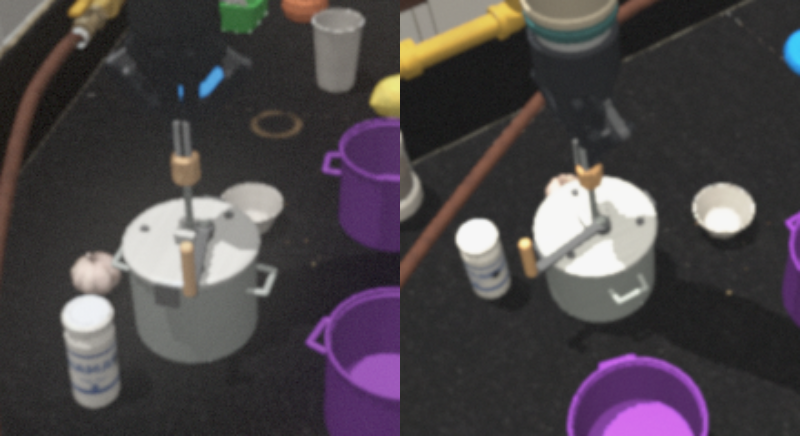

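```bash
python3 - <<'E'
from h import *
X,Y=.567,.107
t=read_time()
print([round(read_force()[2],2) for _ in range(8)],read_time()-t)
for tip in (.2053,.2046,.2039):
    ctrl.movel([X,Y,tip+.173],rate=.02)
    t=read_time(); a=[]
    for _ in range(6): a.append(round(read_force()[2],2)); ctrl.sleep(.02)
    print(tip,a,read_time()-t, read_tcp_pos()[2]-.173)
E
```

```text
[np.float64(0.69), np.float64(0.69), np.float64(0.69), np.float64(0.69), np.float64(0.69), np.float64(0.69), np.float64(0.69), np.float64(0.69)] 0.0
0.2053 [np.float64(0.97), np.float64(1.05), np.float64(0.36), np.float64(-0.42), np.float64(-0.0), np.float64(1.05)] 0.09999999999999964 0.20533173140356953
0.2046 [np.float64(1.9), np.float64(2.41), np.float64(2.66), np.float64(1.47), np.float64(2.12), np.float64(2.5)] 0.09999999999999964 0.2047257280446526
0.2039 [np.float64(1.73), np.float64(1.33), np.float64(3.22), np.float64(2.23), np.float64(1.32), np.float64(2.51)] 0.09999999999999964 0.2039655648234811
```

```bash
cat >> h.py <<'E'
def fm(n=4):
    a=[]
    for _ in range(n): a.append(read_force()); ctrl.sleep(.017)
    return np.mean(a,0)
E
python3 - <<'E'
from h import *
X,Y=.567,.107
tip=.2039; log=[]
while tip>.1675:
    tip-=.0008
    ctrl.movel([X,Y,tip+.173],rate=.02)
    f=fm()[2]; log.append((round(tip*1e3,1),float(round(f,1))))
    if f>4.3:
        f=fm(6)[2]; log.append(('again',float(round(f,1))))
        if f>4.3: break
print(log,read_time(),read_tcp_pos())
E
```

```text
[(203.1, 1.8), (202.3, 2.0), (201.5, 1.7), (200.7, 2.0), (199.9, 1.6), (199.1, 1.3), (198.3, 1.2), (197.5, 1.9), (196.7, 1.8), (195.9, 1.5), (195.1, 1.5), (194.3, 1.5), (193.5, 1.3), (192.7, 1.4), (191.9, 1.5), (191.1, 2.0), (190.3, 1.5), (189.5, 1.5), (188.7, 1.7), (187.9, 1.5), (187.1, 1.1), (186.3, 1.5), (185.5, 1.3), (184.7, 1.8), (183.9, 1.8), (183.1, 1.8), (182.3, 1.4), (181.5, 1.1), (180.7, 1.0), (179.9, 1.5), (179.1, 1.7), (178.3, 1.1), (177.5, 1.9), (176.7, 2.0), (175.9, 3.2), (175.1, 4.9), ('again', 5.1)] 20.3417 [0.56699882 0.1070133  0.34829408]
```

Plate felt: the force rose from a steady 1.5 N to 5 N. Now I release straight up and swing the lever by caging the peg.

```bash
python3 - <<'E'
from h import *
ctrl.movel([.567,.107,.415],rate=.12)
ctrl.gripper_to(.5)
ctrl.goto([.543,.197,.40],O(96))
for k,v in wplaces(['lock_peg']).items(): print(k,v)
print(read_time(),fm())
ctrl.movel([.543,.197,.313],rate=.12)
ctrl.gripper_to(.28)
print(read_time(),fm(),read_finger_gap())
im=optics.grab_frame('side'); a=im[150:390,180:400,::-1]
im=optics.grab_frame('scene'); b=im[150:390,180:400,::-1]
cv2.imwrite('pics/c3.png',cv2.hconcat([cv2.resize(i,(400,436)) for i in(a,b)]))
E
```

```text
lock_peg [(0.39, array([ 0.5455, -0.0504, -0.0007]))]
22.1 [-0.06558931 -0.46959305 -0.0335203 ]
23.3667 [ 0.0615805  -0.12095856 -0.08650644] 0.2823767122086383
```

View pics/c3.png

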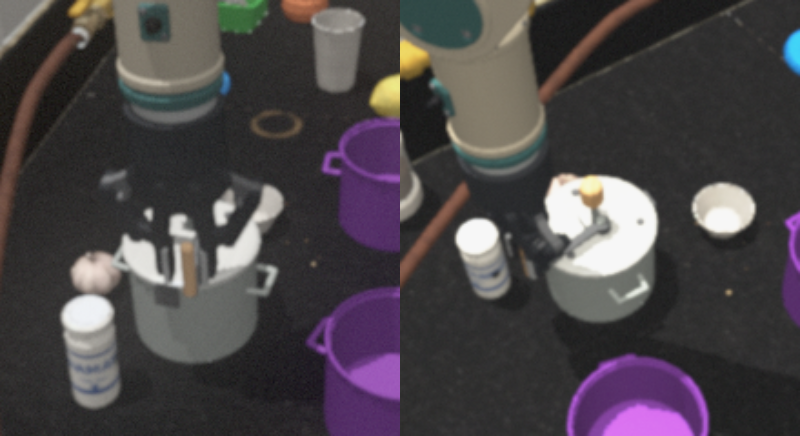

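The peg sits between the fingers (side crop at (187,265)) and the grip stayed down. Now the sweep.

```bash
python3 - <<'E'
from h import *
piv=np.array([.5525,.1075])
def at(th,rate):
    c=np.array([np.cos(np.radians(th)),np.sin(np.radians(th))])
    p=piv+.09*c; ctrl.movel([*p,.313],O(th),rate=rate); return np.array([-c[1],c[0]]),c
for th in range(104,169,8): 
    t,c=at(th,.12); f=read_force()[:2]; print(th,round(-f@t,1),round(f@c,1),end=' | ')
print(read_time())
while th<204:
    th+=1.5; t,c=at(th,.04); f=fm(2); print(th,round(-f[:2]@t,1),round(f[:2]@c,1),round(f[2],1),end=' | ')
    if -f[:2]@t>12: break
print(read_time(),read_tcp_pos())
E
```

```text
104 -0.5 -0.2 | 112 0.4 0.4 | 120 0.3 0.2 | 128 -0.5 0.6 | 136 0.2 -0.3 | 144 -0.5 -0.2 | 152 -0.7 -0.4 | 160 0.6 0.4 | 168 1.1 0.4 | 26.1583
169.5 1.2 -1.1 -0.3 | 171.0 0.5 -0.6 0.1 | 172.5 1.0 -0.2 0.3 | 174.0 1.2 -0.4 0.3 | 175.5 -0.1 0.4 0.8 | 177.0 0.7 0.7 0.1 | 178.5 0.5 0.4 0.9 | 180.0 5.1 -0.9 -2.0 | 181.5 9.5 -1.1 -5.5 | 183.0 13.8 -1.7 -8.4 | 28.9917 [0.46302973 0.1073049  0.31330001]
```

```bash
python3 - <<'E'
from h import *
for c in('side','scene'):
    im=optics.grab_frame(c)[:,:,::-1]; cv2.imwrite(f'pics/{c}4.png',im)
    print(c,places(c,['lock_peg','probe_grip']))
a=cv2.imread('pics/side4.png')[210:370,220:380];b=cv2.imread('pics/scene4.png')[210:370,220:380]
cv2.imwrite('pics/c4.png',cv2.hconcat([cv2.resize(i,(400,400)) for i in(a,b)]))
E
```

```text
side {'lock_peg': [(0.63, array([0.4597, 0.1101, 0.1541]))], 'probe_grip': [(0.84, array([0.5672, 0.1037, 0.1603]))]}
scene {'lock_peg': [(0.54, array([ 0.5473, -0.0525,  0.0006])), (0.51, array([0.4635, 0.1165, 0.1538]))], 'probe_grip': [(0.66, array([0.5646, 0.1086, 0.158 ]))]}
```

View pics/c4.png

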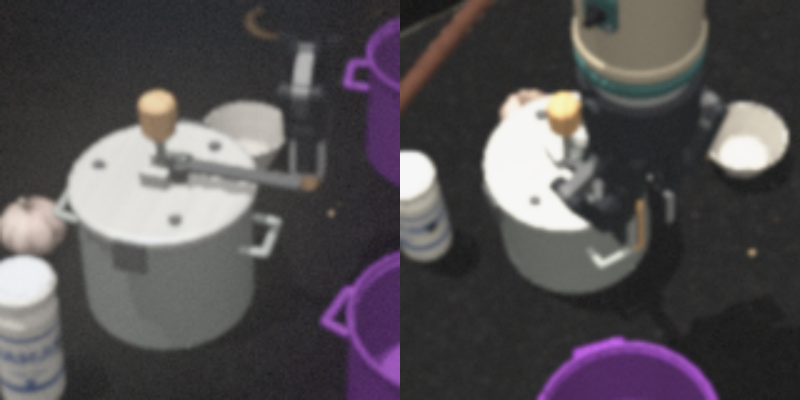

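```bash
python3 - <<'E'
from h import *
piv=np.array([.5525,.1075])
for th in (184.5,186,187.5):
    c=np.array([np.cos(np.radians(th)),np.sin(np.radians(th))]); t=np.array([-c[1],c[0]])
    ctrl.movel([*(piv+.09*c),.313],O(th),rate=.04); f=fm(3)
    print(th,round(-f[:2]@t,1),f.round(1),read_moment().round(2),read_tcp_pos(),read_finger_gap(),read_grip_force())
    if -f[:2]@t>24: break
for c in('side','scene'):
    save(c,c+'5'); print(c,places(c,['lock_peg','lock_pivot','probe_grip','depth_gauge','press_tub']))
print(read_time())
E
```

```text
184.5 18.6 [  1.6  18.8 -11.6] [ 3.56 -0.29  0.  ] [0.46325474 0.10649591 0.3133777 ] 0.276723336820024 9.102610561531037
186 23.5 [  1.7  23.8 -14. ] [ 4.37 -0.24 -0.  ] [0.46350695 0.10575572 0.31351307] 0.28421842411678655 11.321091293357313
187.5 27.1 [  2.   27.6 -16.9] [ 5.25 -0.31 -0.1 ] [0.46377506 0.10496582 0.3136178 ] 0.2798615021961497 13.540359945036471
side {'lock_peg': [(0.73, array([0.4607, 0.1121, 0.1515]))], 'lock_pivot': [(0.64, array([0.552 , 0.1112, 0.153 ]))], 'probe_grip': [(0.72, array([0.569 , 0.1011, 0.1571]))], 'depth_gauge': [(0.91, array([0.571 , 0.1039, 0.0993]))], 'press_tub': [(0.89, array([ 0.3855, -0.0982,  0.0004])), (0.76, array([ 5.64e-01,  1.07e-01, -5.00e-04])), (0.67, array([ 0.3589,  0.1942, -0.0007]))]}
scene {'lock_peg': [(0.54, array([0.4636, 0.1167, 0.1516]))], 'lock_pivot': [(0.97, array([0.5522, 0.1089, 0.1513]))], 'probe_grip': [(0.72, array([0.5667, 0.1096, 0.1599]))], 'depth_gauge': [(0.7, array([0.5703, 0.11  , 0.1047]))], 'press_tub': [(0.82, array([ 0.5667,  0.1053, -0.0027])), (0.59, array([ 0.3891, -0.0944, -0.0023])), (0.58, array([ 3.587e-01,  1.931e-01, -1.000e-04]))]}
30.7917
```

27 N against the peg with no further turn means the lever is at its stop. Next I unload, open the gripper, lift away and check.

```bash
python3 - <<'E'
from h import *
piv=np.array([.5525,.1075])
th=np.radians(179.5); p=piv+.09*np.array([np.cos(th),np.sin(th)])
ctrl.movel([*p,.313],O(179.5),rate=.04); print(fm(3).round(1))
ctrl.gripper_to(.5); print(fm(3).round(1))
ctrl.movel([*p,.42],rate=.12)
ctrl.goto([.42,-.1,.45],O(180))
for c in('side','scene'):
    save(c,c+'6'); print(c,places(c,['lock_peg','lock_pivot','probe_grip','katori_1','salt_shaker','garlic_a']))
a=cv2.imread('pics/side6.png')[200:390,200:390];b=cv2.imread('pics/scene6.png')[200:390,200:390]
cv2.imwrite('pics/c6.png',cv2.hconcat([cv2.resize(i,(400,400)) for i in(a,b)]))
print(read_time(),fm(3))
E
```

```text
[-0.6  5.1 -1.5]
[ 0.4  0.  -0. ]
side {'lock_peg': [(0.57, array([0.4627, 0.1121, 0.154 ]))], 'lock_pivot': [(0.64, array([0.5524, 0.1085, 0.157 ])), (0.46, array([ 0.5419, -0.0579,  0.0077]))], 'probe_grip': [(0.51, array([0.5688, 0.1077, 0.1609])), (0.16, array([0.5703, 0.1038, 0.1006]))], 'katori_1': [(0.87, array([ 0.5446, -0.0614,  0.003 ]))], 'salt_shaker': [(0.71, array([5.688e-01, 1.066e-01, 4.000e-04])), (0.62, array([0.6359, 0.2134, 0.0021]))], 'garlic_a': [(0.4, array([0.6388, 0.2131, 0.0019]))]}
scene {'lock_peg': [(0.97, array([0.4644, 0.1152, 0.1543]))], 'lock_pivot': [(0.86, array([0.5496, 0.1084, 0.1516]))], 'probe_grip': [(0.63, array([0.5664, 0.1099, 0.1593]))], 'katori_1': [(0.76, array([ 5.457e-01, -5.300e-02,  4.000e-04]))], 'salt_shaker': [(0.74, array([0.6376, 0.2215, 0.0022]))], 'garlic_a': [(0.62, array([0.6851, 0.0797, 0.0016]))]}
34.2917 [ 0.30626676 -0.02150335  0.15726461]
```

View pics/c6.png

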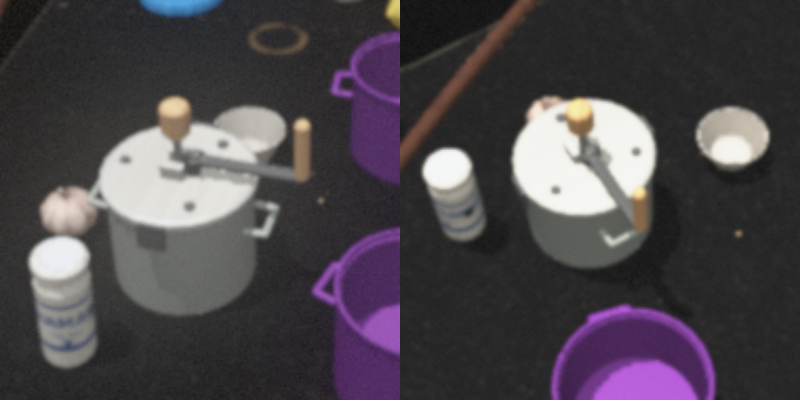

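The peg stayed at the stop (scene crop at (640,208)), the grip is still down at z≈0.160, and the bowl, shaker and garlic have not moved. I am handing in.

```bash
python3 -c "
from cell import *
print(ctrl.sign_off(), read_time())"
```

```text
the job is handed in; nothing more can be done
the job is handed in; nothing more can be done
```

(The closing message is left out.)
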